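# Pin the ready rail and hang the race pack on it

## Robot

A 6-joint arm with a two-finger parallel gripper is mounted at the origin on the work surface. World frame = base frame: x ahead of the robot, y to its left, z up, the work surface at z = 0. Lengths are in m, angles in rad, forces in N, time in s.
With the tool pointing down it reaches from about 0.35 to 0.975 m from the base axis. Payload 4.9 kg.
Tool frame: the origin (TCP) lies midway between the tips of the shut fingers; the grasp point (between the pads) lies 19 mm behind it (ctrl.tcp_to_grasp is the distance from the TCP to the grasp point, in m); z points along the fingers, y is the line along which they close (so a half turn about z gives the same grasp; the last joint's range is limited). The gripper opens to 85 mm and grips with 20 to 120 N. Pads are 22 mm wide; open, the fingers measure 114 mm over their backs; the gripper's body (76 mm by 85 mm) begins 54 mm behind the grasp point. The pads swing forward as they close: fully open they stand 13 mm farther back than shut.
Start: joints at [1.218, 0.053, 1.613, -0, 1.476, -0.119], TCP at [0.145, 0.608, 0.231] pointing down, gripper open.
Joint ranges: [-3.01, 3.01], [-1.01, 2.22], [0.06, 2.58], [-1.02, 4.17], [0.09, 2.62], [-3.14, 3.14]. Speed limits (rad/s): [2.57, 2.57, 3.14, 3.14, 3.14, 3.14].

## Interface

Orientations are given as a rotation vector (axis times angle).
In Python, from station import ctrl, order, get_image, camera_params gives the robot as it stands (ctrl), with the cameras as plain functions and the job (order).
- The arm moves only by the shell command python3 jog.py 'ROWS' [FORCE]. ROWS is rows parted by semicolons, their numbers by spaces, 1 to 20 of them, each of 7 numbers: the finger opening in m, then dx, dy, dz in m, then a rotation vector rx, ry, rz in rad; each row is the pose to reach, as a shift and turn from the pose commanded when the command began, along the tool's axes at that moment; what a row does not reach only later rows make up. A row lasts 1/12 s, in which the tool goes at most 0.0417 m and 0.125 rad, less where a joint would pass 70% of its speed; a pose out of reach is approached as far as the arm can. The fingers move at their own pace and stop on an object; FORCE is the grip in N (left out, the last holds). Time passes only in rows, so rows that do not move let the fingers close. It prints the time, the measured TCP pose, the force, the opening and the grip force at its end.
- ctrl.get_obs(): the state, without advancing time (a new reading comes with each control period).
- get_image(name): name is "side" or "top"; returns the picture (400x640x3 uint8, red, green, blue); there is no depth.
- camera_params(name): a dict with "fx", "fy", "cx", "cy" (pixels), "T" (4x4, takes a point from camera to world coordinates). Camera axes: x right, y down, z forward; pixel columns grow to the right and rows downward; lengths in m; the calibration is good to about 2 mm. A picture is of the moment at which its call begins. camera_params takes no time and is no camera call.
- order.finish_job(): hands the job in; it is judged then, once.
The state is a dict: "t": time; "q": joint angles; "dq": joint speeds; "effort": joint torques, N m; "tool_pos": TCP position; "tool_rot": TCP orientation; "contact_force": force on the tool from outside, world axes, zero at the start; "wrist_torque": the same for the moment, N m; "opening": finger opening in m; "grip_force": force on a finger pad.
Only numpy, scipy, OpenCV 4.12 (cv2) and the standard library are available. Lean on these libraries where they do the work, as an engineer would, in place of code of your own. Each camera call takes 0.05 s, during which the arm holds its last target. There are 200 camera calls.

## Task

Take the taper drift from the tool stand and push it fully home, down through the clevis and tongue holes that join the two halves of the bamboo rack, so that it pulls the extension into line, and leave it there as the pin. Then lift the long battery pack on its hanger over the rail's end stops, hang it on the extension rail and slide it along to the outer end stop. Leave the short pack hanging where it is and the hex driver in the stand.

Things in the scene. Friction and masses are not known exactly. Their poses are not given: they have to be found in the camera images.
- rack: Fixed half of a bamboo rack: posts, a 24 mm beam along its y (top 223 mm high) and the main rail, 12 mm round steel, parallel to the beam and 70 mm to its +x side, axis 250 mm high. Origin on the table under the clevis hole; x away from the robot, y along the rails, z up. Main half at y = 30 to 268 mm, extension at -30 to -246. Highest point 308 mm: the packs' tabs.
- extension (a joint): How far the extension half stands out of line along the rack's -y, in m: 0 = tongue hole exactly under the clevis hole, 0.0035 to 0.0055 at the start. It slides stiffly (2.5 N), only along y; the drift's taper pulls it in. With the drift home at most about 0.0015 is left.
- clevis_hole (a point): Centre of the upright 15.5 mm hole in the rack's steel clevis, at the top face of its upper plate (228 mm high, 6 mm thick). Below it the extension's tongue, 219 to 207.5 mm high, its 15.5 mm hole set off along the rack's -y by the joint value; lower plate (same hole as the upper) down to 198.5 mm, free below. Nothing tall stands within 60 mm of it.
- main_rail_stop (a point): On the main rail's axis (250 mm high) at its inner end, next to the extension, where it turns straight up as an end stop: 12 mm thick, top 26 mm above the axis. Thin brackets hold both rails from the -x side, lowest 225 mm high. Axes as the rack's.
- ext_rail_inner (a point): On the extension rail's axis (12 mm round, 250 mm high, in one line with the main rail) at its inner end stop, which like all the stops reaches 26 mm above the axis; 60 mm from the main rail's stop when in line. Axes as the rack's.
- ext_rail_outer (a point): On the extension rail's axis at its outer end stop (12 mm thick, 26 mm above the axis), 210 mm in the rack's -y from the inner one. A hook touches this stop when the pack's origin is 21 mm from this point. Axes as the rack's.
- long_pack: Long blue battery pack (138 x 47 x 25 mm, on end) in a hanger on the main rail, next to the extension; 0.34 kg. Origin: middle of the hook, on the axis of the rail it hangs on; axes as the rack's. Black grip tab 16 (x) x 28 (y) mm, 11 to 58 mm above the origin. Hook 30 mm along y, 19 mm inside; tip on -x to 3 mm below the origin; flat shank on +x; shoulder 80 and pack bottom 226 mm below.
- long_grip (a point): Point in the long pack's tab, 42 mm above its origin, where a gripper pointing down and closing across the rail (rack's x) can hold it. Astride a rail the pack must rise 20 mm to clear a stop and can rise at most 50 mm before its shoulder meets the rail brackets. It can swing about the rail.
- short_pack: Short blue pack (96 x 47 x 25 mm) in an identical hanger on the main rail, farther from the extension; same origin, tab and hook. To be left where it hangs.
- drift: Taper drift, 120 mm long, 0.13 kg, standing tip down in one of the tool stand's holes. Origin on its axis at the underside of the collar, which sits on the plate when home; z up. Below: 14 mm shank for 24 mm, then a taper to a 4 mm tip at 64 mm. Above: collar 30 mm across, 6 mm high, then a knurled aluminium head 26 mm across, 6 to 56 mm.
- hex_driver: Hex driver with a slim 16 mm black handle, 70 mm high above its 26 mm collar, standing in the other hole of the stand. Origin at the underside of the collar. To be left there.
- tool_stand: Fixed aluminium two-deck tool stand, 165 x 65 mm, top 75 mm high, origin under its centre on the table. Two 17 mm holes at x = -48 and +48 mm of its own frame; which of them holds the drift varies.

How it is judged:
On the way, in this order (a step that is already met when the one before it is completed fails the run):
1. the drift is pushed home through clevis and tongue and the extension is in line (horizontal distance between drift and clevis_hole below 0.004 m and z of drift in the frame of clevis_hole below 0.004 m and angle between the z axis of drift and the z axis of rack, either way round below 0.1 rad and value of joint extension below 0.0025 m), for 0.2 s.
2. the long pack hangs on the extension rail (y of long_pack in the frame of ext_rail_inner below -0.015 m and y of long_pack in the frame of ext_rail_outer above 0.012 m and x of long_pack in the frame of ext_rail_outer between -0.007 and 0.007 m and z of long_pack in the frame of ext_rail_outer between -0.004 and 0.005 m), for 0.2 s.
At the end, for the whole second after the job is handed in: Drift upright in the clevis hole (0.1 rad, axis within 4 mm), collar within 4 mm of the plate; extension within 2.5 mm of in line; long pack hanging still on the extension rail (7 mm sideways, 4 mm in height), within 15 mm of touching the outer stop, tilted under 0.2 rad (all of step 1 and z of drift in the frame of clevis_hole above -0.004 m and y of long_pack in the frame of ext_rail_outer between 0.012 and 0.036 m and x of long_pack in the frame of ext_rail_outer between -0.007 and 0.007 m and z of long_pack in the frame of ext_rail_outer between -0.004 and 0.004 m and angle between long_pack's own z axis and vertical below 0.2 rad and linear speed of long_pack below 0.05 m/s and angular speed of long_pack below 0.6 rad/s).
It fails at once if the short pack is knocked along or off the main rail (more than 30 mm) (distance of short_pack from where it was at the start of the episode above 0.03 m).
It fails at once if the hex driver is taken or knocked out of its place (more than 25 mm) (distance of hex_driver from where it was at the start of the episode above 0.025 m).
It also fails if it takes over 64 s, if anything falls off the work surface, if the arm or the gripper's body presses on something with over 40 N, if the wrist force passes 120 N, or if a joint passes its speed limit or range.

## Working session

There is one attempt and no reset: what is moved stays moved. The work goes in short steps, Python scripts to look and compute and a shell command to move; the robot and the scene stay as the last step left them, time stands still between calls to the robot, and variables do not carry over. Pictures are saved under pics/ and viewed, at most 10 in all, crops included, and the job is handed in when it is done.

```bash
ls; mkdir -p pics; python3 - <<'E'
from station import ctrl, order, get_image, camera_params
import cv2
for n in("top","side"):
    cv2.imwrite(f"pics/{n}0.png",get_image(n)[:,:,::-1]); p=camera_params(n); print(n,p)
o=ctrl.get_obs(); print(o, ctrl.tcp_to_grasp)
E
```

```text
jog.py
pics
station.py
top {'fx': 478.0678949825934, 'fy': 478.0678949825934, 'cx': 327.27036603394595, 'cy': 201.25499935768374, 'T': array([[ 0.00542639, -0.98760125,  0.15688953,  0.35872301],
       [-0.99997765, -0.0059719 , -0.00300585, -0.03557316],
       [ 0.00390551, -0.15686972, -0.98761158,  1.37955753],
       [ 0.        ,  0.        ,  0.        ,  1.        ]])}
side {'fx': 480.30732372101556, 'fy': 480.30732372101556, 'cx': 314.8161122192395, 'cy': 198.4079845562896, 'T': array([[ 0.8867586 , -0.22388303,  0.40439533,  0.09442372],
       [-0.46217521, -0.44326301,  0.76805728, -0.83832887],
       [ 0.0072985 , -0.86798289, -0.49654047,  0.69571527],
       [ 0.        ,  0.        ,  0.        ,  1.        ]])}
{'t': 0.1, 'q': array([ 1.21800209e+00,  5.33088677e-02,  1.61414215e+00, -3.91591813e-06,
        1.47598195e+00, -1.19002062e-01]), 'dq': array([-0.00097267,  0.00010713, -0.0031681 , -0.00061469,  0.00149015,
       -0.0010949 ]), 'effort': array([-3.66280110e-04, -3.94900203e+01, -3.71363604e+01, -1.60820387e-04,
        3.88554996e-03,  4.25832255e-06]), 'tool_pos': array([0.14460231, 0.60747426, 0.23018346]), 'tool_rot': array([-3.66353641e-01, -3.11972804e+00,  2.81175305e-03]), 'contact_force': array([ 0.28893189,  0.03122771, -0.24110976]), 'wrist_torque': array([ 0.03239911, -0.02457307, -0.02487299]), 'grip_force': 0.0, 'opening': 0.08516704210695754} 0.0187
```

View pics/top0.png

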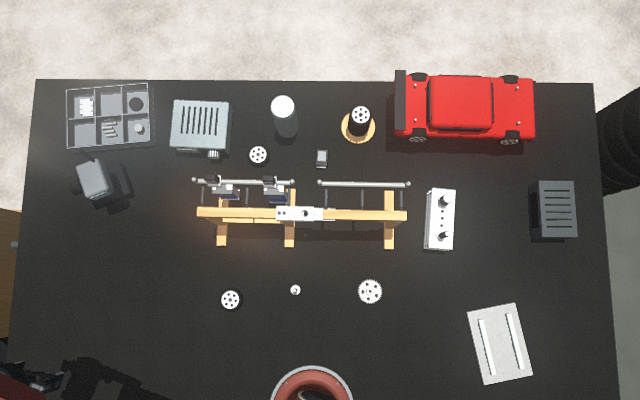

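View pics/side0.png

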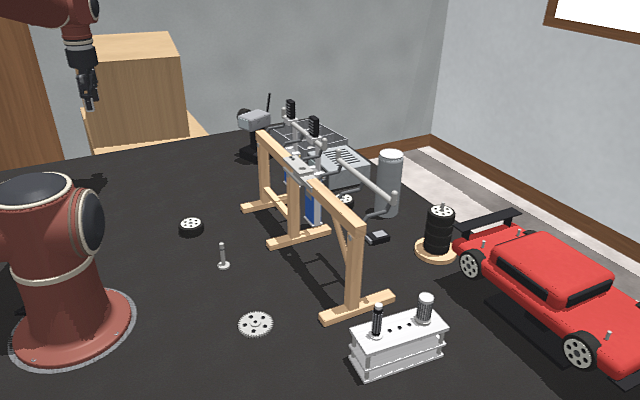

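The top view shows the rack across the image centre: clevis near (305,213), packs at about (222,185) and (272,185), stand at (440,218). In the side view the tool stand has the slim black hex driver at (378,320) and the wide drift head at (426,305).

```bash
python3 - <<'E'
import cv2
a=cv2.imread("pics/top0.png")[165:260,185:465]; b=cv2.imread("pics/side0.png")[85:385,240:470]
cv2.imwrite("pics/topc.png",cv2.resize(a[:,:266],None,fx=3,fy=3,interpolation=2)[:, :800])
cv2.imwrite("pics/sidec.png",cv2.resize(b[:200,:],None,fx=3,fy=3,interpolation=2))
E
```

```text
(no output)
```

View pics/topc.png

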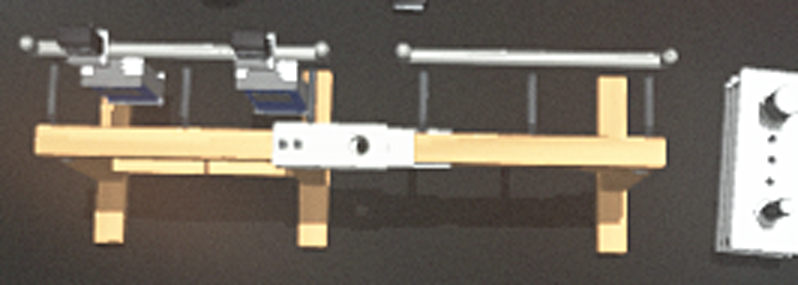

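View pics/sidec.png

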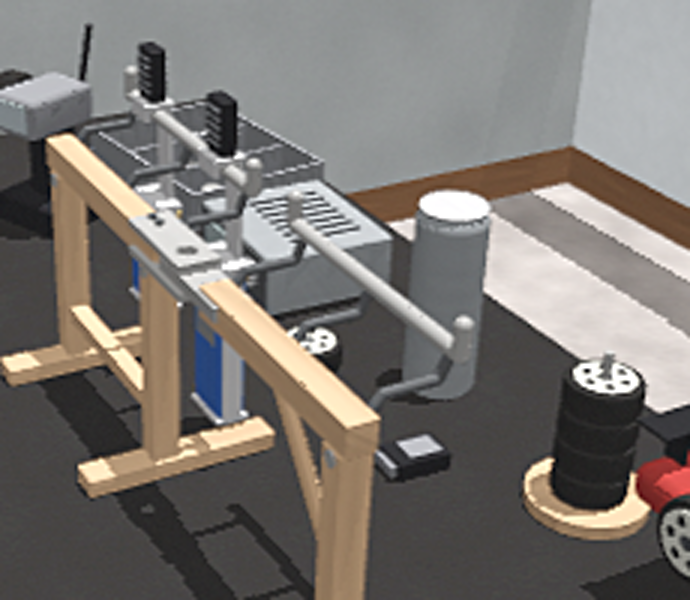

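The crops show the hole at (361,145) in the top crop and (187,250) in the side crop. Stop tops are at (26,43), (321,48), (402,50), (671,56) in top, and at (253,163), (296,198), (463,322) in side.

```bash
cat > h.py <<'E'
import numpy as np, cv2
from station import ctrl, order, get_image, camera_params
from scipy.optimize import least_squares
from scipy.spatial.transform import Rotation as R
C={n:camera_params(n) for n in("top","side")}
def proj(n,P):
    p=C[n]; T=np.linalg.inv(p["T"]); c=T[:3,:3]@np.asarray(P)+T[:3,3]
    return np.array([p["fx"]*c[0]/c[2]+p["cx"],p["fy"]*c[1]/c[2]+p["cy"]])
def onz(n,uv,z):
    p=C[n]; d=p["T"][:3,:3]@[(uv[0]-p["cx"])/p["fx"],(uv[1]-p["cy"])/p["fy"],1]; o=p["T"][:3,3]
    return (o+d*(z-o[2])/d[2])
E
python3 - <<'E'
from h import *
t=lambda u,v:((u+.5)/3-.5+185,(v+.5)/3-.5+165); s=lambda u,v:((u+.5)/3-.5+240,(v+.5)/3-.5+85)
print("hole",onz("top",t(361,145),.228),onz("side",s(187,250),.228))
for k,a,b in (("mo",(26,43),(130,70)),("mi",(321,48),(253,163)),("ei",(402,50),(296,198)),("eo",(671,56),(463,322))):
    print(k,onz("top",t(*a),.273),onz("side",s(*b),.273))
print("tabtop long",onz("top",t(252,43),.308),onz("side",s(222,95),.308))
a=cv2.imread("pics/top0.png")[180:255,420:460]; b=cv2.imread("pics/side0.png")[285:385,340:455]
A=cv2.resize(a,None,fx=6,fy=6,interpolation=2); B=cv2.resize(b,None,fx=4.5,fy=4.5,interpolation=2)
I=np.zeros((450,240+B.shape[1],3),np.uint8); I[:450,:240]=A; I[:450,240:]=B; cv2.imwrite("pics/st.png",I)
E
```

```text
hole [0.51244292 0.01486081 0.228     ] [0.5125115  0.01757748 0.228     ]
mo [0.58574364 0.27723534 0.273     ] [0.58574871 0.27927044 0.273     ]
mi [0.58317866 0.04531844 0.273     ] [0.5823323  0.04617576 0.273     ]
ei [ 0.58197147 -0.0183858   0.273     ] [ 0.57917777 -0.02417455  0.273     ]
eo [ 0.57847667 -0.22995938  0.273     ] [ 0.57814624 -0.22859984  0.273     ]
tabtop long [0.57963522 0.09537294 0.308     ] [0.5848944  0.10236157 0.308     ]
```

View pics/st.png

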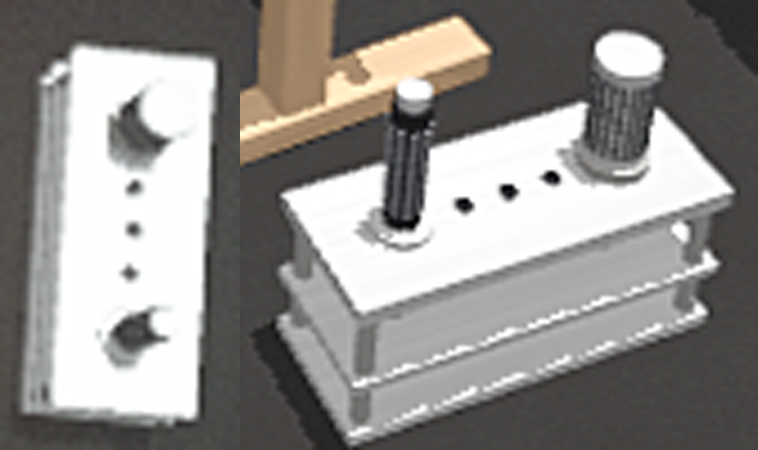

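```bash
python3 - <<'E'
from h import *
t=lambda u,v:((u+.5)/6-.5+420,(v+.5)/6-.5+180); s=lambda u,v:((u-240+.5)/4.5-.5+340,(v+.5)/4.5-.5+285)
def tri(a,b):
    r=least_squares(lambda P:np.r_[proj("top",P)-a,proj("side",P)-b],[.5,-.2,.1]); return r.x,r.fun
for k,a,b,z in (("drift",t(167,108),s(629,54),.131),("hex",t(160,325),s(415,96),.145),("c",t(134,229),s(509,191),.075),("h1",t(134,187),s(552,177),.075),("h2",t(128,272),s(465,205),.075)):
    print(k,onz("top",a,z)[:2],onz("side",b,z)[:2],tri(a,b)[0])
o=ctrl.get_obs(); print(R.from_rotvec(o["tool_rot"]).as_matrix().round(4))
E
```

```text
drift [ 0.56884409 -0.35774034] [ 0.56815286 -0.35922912] [ 0.56916627 -0.35813571  0.1297245 ]
hex [ 0.47150939 -0.34787258] [ 0.47107247 -0.35336621] [ 0.47322019 -0.3496341   0.14093904]
c [ 0.52192976 -0.35513301] [ 0.52137828 -0.3539024 ] [ 0.52117358 -0.35457065  0.07575677]
h1 [ 0.54136794 -0.35575934] [ 0.54120325 -0.35546936] [ 0.54117044 -0.35561724  0.07516421]
h2 [ 0.50210573 -0.35174816] [ 0.501516   -0.35218136] [ 0.5019698  -0.35177269  0.07444814]
[[-9.728e-01  2.317e-01 -6.000e-04]
 [ 2.317e-01  9.728e-01 -1.700e-03]
 [ 2.000e-04 -1.800e-03 -1.000e+00]]
```

```bash
cat >> h.py <<'E'
def delta(x,y,z,ang=None):
    o=ctrl.get_obs(); M=R.from_rotvec(o["tool_rot"]).as_matrix(); d=M.T@(np.array([x,y,z])-o["tool_pos"])
    a=np.degrees(np.arctan2(M[1,1],M[0,1]))
    # level the tool and set y axis at angle ang
    rv=None
    if ang is not None:
        c,s=np.cos(np.radians(ang)),np.sin(np.radians(ang)); Y=np.array([c,s,0]); Z=np.array([0,0,-1.]); T=np.c_[np.cross(Y,Z),Y,Z]
        rv=R.from_matrix(M.T@T).as_rotvec().round(4)
    print("d",d.round(4),"rot",rv,"yang",round(a,1),"q",o["q"].round(2),"rows",round(np.linalg.norm(d)/.0417,1))
E
python3 - <<'E'
from h import *
delta(.42,.2,.38,89.2);delta(.569,-.3588,.22,89.2)
E
```

```text
d [-0.3623 -0.3329 -0.1493] rot [-0.0018 -0.0004 -0.2198] yang 76.6 q [ 1.22  0.05  1.61 -0.    1.48 -0.12] rows 12.3
d [-0.6367 -0.8416  0.0116] rot [-0.0018 -0.0004 -0.2198] yang 76.6 q [ 1.22  0.05  1.61 -0.    1.48 -0.12] rows 25.3
```

```bash
python3 jog.py '0.085 -0.362 -0.333 -0.149 0 0 -0.22;0.085 -0.362 -0.333 -0.149 0 0 -0.22;0.085 -0.362 -0.333 -0.149 0 0 -0.22;0.085 -0.362 -0.333 -0.149 0 0 -0.22;0.085 -0.362 -0.333 -0.149 0 0 -0.22;0.085 -0.362 -0.333 -0.149 0 0 -0.22;0.085 -0.362 -0.333 -0.149 0 0 -0.22;0.085 -0.362 -0.333 -0.149 0 0 -0.22;0.085 -0.362 -0.333 -0.149 0 0 -0.22;0.085 -0.362 -0.333 -0.149 0 0 -0.22;0.085 -0.362 -0.333 -0.149 0 0 -0.22;0.085 -0.362 -0.333 -0.149 0 0 -0.22;0.085 -0.637 -0.842 -0.09 0 0 -0.22;0.085 -0.637 -0.842 -0.09 0 0 -0.22;0.085 -0.637 -0.842 -0.09 0 0 -0.22;0.085 -0.637 -0.842 -0.09 0 0 -0.22;0.085 -0.637 -0.842 -0.09 0 0 -0.22;0.085 -0.637 -0.842 -0.09 0 0 -0.22;0.085 -0.637 -0.842 -0.09 0 0 -0.22;0.085 -0.637 -0.842 -0.09 0 0 -0.22'; python3 -c "
from h import *
delta(.569,-.3588,.22,89.2)"
```

```text
t: 1.77
tool_pos: [0.5004, -0.1109, 0.3448]
tool_rot: [-0.022, -3.141, -0.0]
contact_force: [0.3, 1.1, -0.2]
opening: 0.0848
grip_force: 0.0
d [-0.0722 -0.2469  0.1248] rot [ 0.0002 -0.0002 -0.0003] yang 89.2 q [-0.36 -0.26  1.72  0.    1.69 -1.92] rows 6.9
```

```bash
python3 jog.py '0.085 -0.072 -0.247 0.03 0 0 0;0.085 -0.072 -0.247 0.03 0 0 0;0.085 -0.072 -0.247 0.03 0 0 0;0.085 -0.072 -0.247 0.06 0 0 0;0.085 -0.072 -0.247 0.1 0 0 0;0.085 -0.072 -0.247 0.14 0 0 0;0.085 -0.072 -0.247 0.17 0 0 0;0.085 -0.072 -0.247 0.17 0 0 0;0.085 -0.072 -0.247 0.17 0 0 0' 60; python3 - <<'E'
from h import *
delta(.569,-.3588,.092,89.2)
a=get_image("top")[150:260,390:500]; b=get_image("side")[230:380,350:500]
I=np.hstack([cv2.resize(a,(400,400),interpolation=2),cv2.resize(b,(400,400),interpolation=2)]); cv2.imwrite("pics/pre.png",I[:,:,::-1])
E
```

```text
t: 2.52
tool_pos: [0.5652, -0.3562, 0.1652]
tool_rot: [-0.025, -3.13, -0.013]
contact_force: [-0.5, 0.8, -2.7]
opening: 0.085
grip_force: 0.0
d [-0.0047 -0.0032  0.0731] rot [ 0.0082 -0.0117 -0.002 ] yang 89.1 q [-0.67  0.21  1.56 -0.    1.39 -2.23] rows 1.8
```

View pics/pre.png

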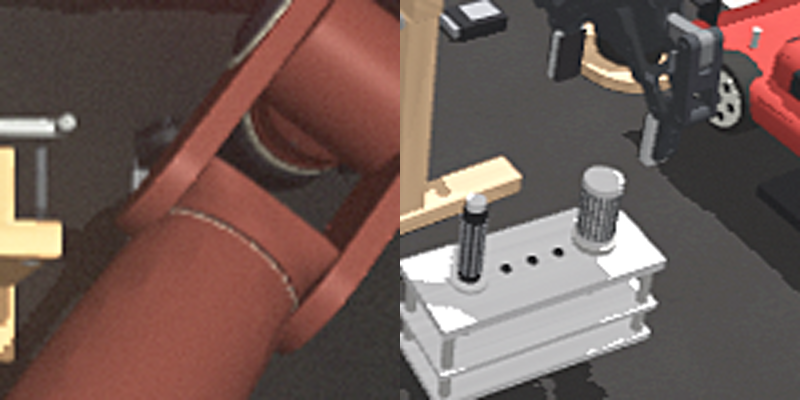

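The fingers straddle the drift head in y (side crop: head at (602,205), fingers at (562,60) and (652,140)), and the hex driver is clear.

```bash
python3 jog.py '0.085 0 0 0 0 0 0;0.085 0 0 0 0 0 0;0.085 0 0 0 0 0 0'; python3 -c "
from h import *
delta(.569,-.3588,.092,89.2)"
```

```text
t: 2.87
tool_pos: [0.5706, -0.3569, 0.1793]
tool_rot: [0.02, 3.137, -0.005]
contact_force: [0.8, -0.0, 0.2]
opening: 0.0849
grip_force: 0.0
d [ 0.0019 -0.0016  0.0873] rot [-0.0034  0.0046  0.0011] yang 89.3 q [-0.67  0.19  1.55  0.    1.4  -2.23] rows 2.1
```

```bash
python3 jog.py '0.085 0.002 -0.002 0.03 0 0 0;0.085 0.002 -0.002 0.06 0 0 0;0.085 0.002 -0.002 0.08 0 0 0;0.085 0.002 -0.002 0.087 0 0 0;0.085 0.002 -0.002 0.087 0 0 0;0.085 0.002 -0.002 0.087 0 0 0'; python3 -c "
from h import *
delta(.569,-.3588,.092,89.2)"
```

```text
t: 3.37
tool_pos: [0.568, -0.359, 0.0905]
tool_rot: [0.021, 3.139, -0.003]
contact_force: [-0.5, 0.6, 0.1]
opening: 0.0852
grip_force: 0.0
d [-0.001   0.0002 -0.0015] rot [-0.0017  0.0022  0.0006] yang 89.2 q [-0.67  0.28  1.61 -0.    1.26 -2.23] rows 0.0
```

```bash
python3 jog.py '0.015 0 0 0 0 0 0;0.015 0 0 0 0 0 0;0.015 0 0 0 0 0 0;0.015 0 0 0 0 0 0;0.015 0 0 0 0 0 0;0.015 0 0 0 0 0 0;0.015 0 0 0 0 0 0;0.015 0 0 0 0 0 0;0.015 0 0 0 0 0 0' 80; python3 -c "
from h import *
delta(.569,-.3588,.092,89.2)"
```

```text
t: 4.12
tool_pos: [0.5675, -0.3591, 0.0894]
tool_rot: [0.022, 3.14, -0.002]
contact_force: [-0.5, 0.0, 5.2]
opening: 0.0245
grip_force: 78.3
d [-0.0015  0.0003 -0.0026] rot [-0.0009  0.0012  0.0001] yang 89.2 q [-0.67  0.28  1.61 -0.    1.26 -2.23] rows 0.1
```

```bash
python3 -c "
from h import *
delta(.5125,.016,.37,89.2)"
python3 jog.py '0.015 0 0 -0.04 0 0 0;0.015 0 0 -0.08 0 0 0;0.015 0 0 -0.12 0 0 0;0.015 0 0 -0.16 0 0 0;0.015 0 0 -0.2 0 0 0;0.015 0 0 -0.24 0 0 0;0.015 0 0 -0.28 0 0 0;0.015 0.01 0.04 -0.28 0 0 0;0.015 0.01 0.08 -0.28 0 0 0;0.015 0.02 0.12 -0.28 0 0 0;0.015 0.02 0.16 -0.28 0 0 0;0.015 0.03 0.2 -0.28 0 0 0;0.015 0.03 0.24 -0.28 0 0 0;0.015 0.04 0.28 -0.28 0 0 0;0.015 0.05 0.32 -0.28 0 0 0;0.015 0.05 0.35 -0.28 0 0 0;0.015 0.05 0.37 -0.28 0 0 0;0.015 0.05 0.37 -0.28 0 0 0;0.015 0.05 0.37 -0.28 0 0 0;0.015 0.05 0.37 -0.28 0 0 0' 100
python3 - <<'E'
from h import *
delta(.5125,.016,.37,89.2)
a=get_image("top")[150:260,250:380]; b=get_image("side")[60:240,240:400]
I=np.hstack([cv2.resize(a,(390,330),interpolation=2),cv2.resize(b[:,:],(400,450),interpolation=2)[:330]]); cv2.imwrite("pics/hold.png",I[:,:,::-1])
E
```

```text
d [ 0.0599  0.3741 -0.281 ] rot [-0.0009  0.0012  0.0001] yang 89.2 q [-0.67  0.28  1.61 -0.    1.26 -2.23] rows 11.3
t: 5.78
tool_pos: [0.522, 0.0115, 0.3674]
tool_rot: [-0.022, -3.14, 0.0]
contact_force: [0.3, -0.5, -1.1]
opening: 0.024
grip_force: 101.9
d [ 0.0095  0.0043 -0.0026] rot [-0.0003 -0.0017  0.    ] yang 89.2 q [-0.12 -0.24  1.66 -0.    1.72 -1.68] rows 0.3
```

View pics/hold.png

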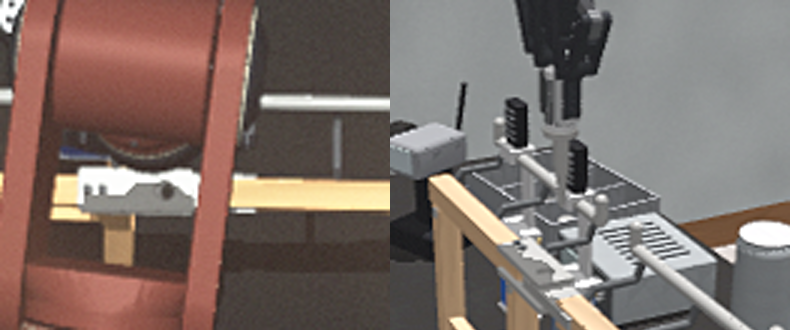

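```bash
python3 - <<'E'
from h import *
o=ctrl.get_obs(); p=o["tool_pos"]
for e in(0,.0015):
  for dz in (-.0114,-.035,-.0784):
    u=proj("side",p+[e,0,dz]); print(e,dz,u.round(1),"crop",((u-[240,60])*2.5+[390,0]).round(1))
b=get_image("side")[95:155,285:335]
cv2.imwrite("pics/drift.png",cv2.resize(b,None,fx=10,fy=10,interpolation=2)[:,:,::-1])
E
```

```text
0 -0.0114 [307.2 112.5] crop [558.1 131.4]
0 -0.035 [307.2 123.3] crop [558.1 158.3]
0 -0.0784 [307.2 142.5] crop [558.1 206.3]
0.0015 -0.0114 [307.9 112.4] crop [559.7 131.1]
0.0015 -0.035 [307.9 123.2] crop [559.7 158. ]
0.0015 -0.0784 [307.9 142.4] crop [559.7 206. ]
```

View pics/drift.png

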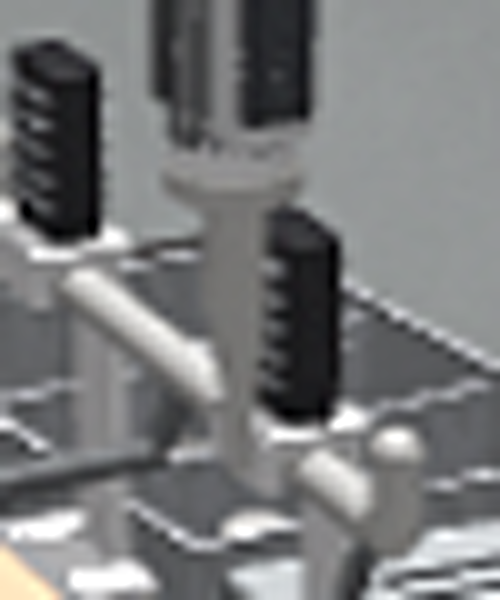

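The drift hangs upright under the fingers, collar centre at about (234,172) in the crop, which puts its axis about 1.5 mm to +x of the TCP.

```bash
python3 -c "
from h import *
delta(.511,.0155,.31,89.2)"
python3 jog.py '0.015 0.011 0.004 0.02 0 0 0;0.015 0.011 0.004 0.04 0 0 0;0.015 0.011 0.004 0.057 0 0 0;0.015 0.011 0.004 0.057 0 0 0;0.015 0.011 0.004 0.057 0 0 0;0.015 0.011 0.004 0.057 0 0 0'
python3 - <<'E'
from h import *
delta(.511,.0155,.245,89.2)
a=get_image("top")[180:250,260:350]; b=get_image("side")[110:190,270:345]
I=np.hstack([cv2.resize(a,(360,280),interpolation=2)*1,cv2.resize(b,None,fx=5.6,fy=5.6,interpolation=2)[40:320]]); cv2.imwrite("pics/enter.png",I[:,:,::-1])
E
```

```text
d [0.0112 0.0044 0.0579] rot [-0.0001 -0.0009 -0.0015] yang 89.1 q [-0.12 -0.24  1.66 -0.    1.72 -1.68] rows 1.4
t: 6.43
tool_pos: [0.5117, 0.0156, 0.3126]
tool_rot: [0.023, 3.14, -0.0]
contact_force: [-0.2, -0.0, -1.3]
opening: 0.0239
grip_force: 101.9
d [ 0.0008 -0.0001  0.0676] rot [-0.0001  0.0014 -0.0007] yang 89.2 q [-0.12 -0.26  1.77 -0.    1.63 -1.67] rows 1.6
```

View pics/enter.png

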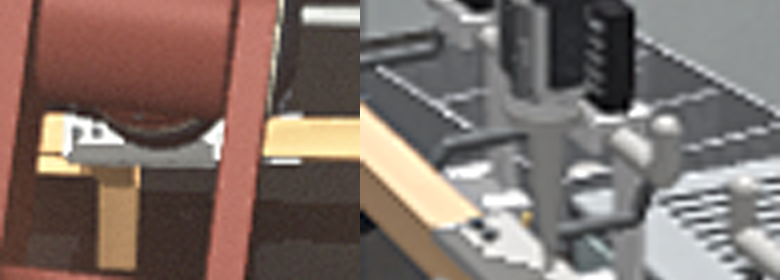

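```bash
python3 - <<'E'
from h import *
f=lambda u:((u+.5-[270,110])*5.6+[360,-40]).round(1)
for P in ([.5132,.0156,.304],[.5132,.0156,.270],[.5132,.0156,.234],[.5125,.016,.228]): u=proj("side",P); print(P,u.round(1),f(u))
b=get_image("side")[135:180,280:330]
cv2.imwrite("pics/tip.png",cv2.resize(b,None,fx=12,fy=12,interpolation=2)[:,:,::-1])
E
```

```text
[0.5132, 0.0156, 0.304] [302.5 136.1] [544.7 109. ]
[0.5132, 0.0156, 0.27] [302.6 150.8] [545.2 191.3]
[0.5132, 0.0156, 0.234] [302.7 165.8] [545.7 275.5]
[0.5125, 0.016, 0.228] [302.3 168.3] [543.7 289.2]
```

View pics/tip.png

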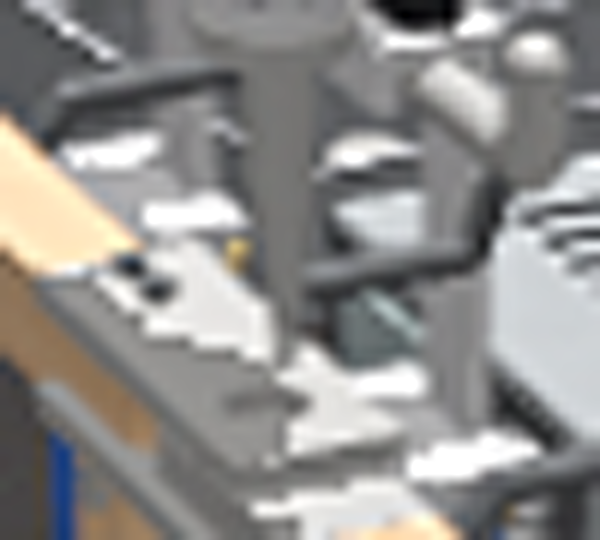

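The tip shows just above the dark hole, tip at about (287,360) and hole at about (270,400) in the crop, within the entry tolerance.

```bash
python3 jog.py '0.015 0.0015 -0.001 0.01 0 0 0;0.015 0.0015 -0.001 0.018 0 0 0;0.015 0.0015 -0.001 0.024 0 0 0;0.015 0.0015 -0.001 0.03 0 0 0;0.015 0.0015 -0.001 0.03 0 0 0'; python3 -c "
from h import *
delta(.511,.0155,.245,89.2)"
```

```text
t: 7.0
tool_pos: [0.5088, 0.0153, 0.279]
tool_rot: [-0.022, -3.138, -0.001]
contact_force: [0.1, 0.3, -1.6]
opening: 0.0236
grip_force: 101.9
d [-0.0023  0.0002  0.034 ] rot [ 0.0003 -0.0036  0.0002] yang 89.2 q [-0.12 -0.25  1.82 -0.    1.58 -1.67] rows 0.8
```

```bash
python3 jog.py '0.015 -0.001 0 0.004 0 0 0;0.015 -0.001 0 0.008 0 0 0;0.015 -0.001 0 0.012 0 0 0;0.015 -0.001 0 0.012 0 0 0' 120; python3 -c "
from h import *
delta(.511,.0155,.245,89.2)"
```

```text
t: 7.33
tool_pos: [0.5105, 0.0153, 0.2693]
tool_rot: [-0.022, -3.141, -0.001]
contact_force: [-0.9, 0.4, -0.9]
opening: 0.0233
grip_force: 117.2
d [-0.0005  0.0002  0.0243] rot [ 0.0004 -0.0005  0.0003] yang 89.2 q [-0.12 -0.24  1.83  0.    1.56 -1.67] rows 0.6
```

```bash
python3 jog.py '0.015 0 0 0.003 0 0 0;0.015 0 0 0.006 0 0 0;0.015 0 0 0.009 0 0 0;0.015 0 0 0.009 0 0 0;0.015 0 0 0.009 0 0 0'; python3 -c "
from h import *
delta(.511,.0155,.245,89.2);print(ctrl.get_obs()['contact_force'])"
```

```text
t: 7.75
tool_pos: [0.5105, 0.0157, 0.2604]
tool_rot: [-0.021, -3.141, -0.002]
contact_force: [-3.0, 3.8, 2.8]
opening: 0.0237
grip_force: 117.0
d [-0.0005 -0.0002  0.0154] rot [ 0.0012 -0.0005  0.0005] yang 89.2 q [-0.12 -0.24  1.84  0.    1.54 -1.67] rows 0.4
[-2.95334763  3.79043017  2.75515295]
```

```bash
python3 jog.py '0.015 0.0006 0.0006 0.003 0 0 0;0.015 0.0006 0.0006 0.006 0 0 0;0.015 0.0006 0.0006 0.009 0 0 0;0.015 0.0006 0.0006 0.009 0 0 0;0.015 0.0006 0.0006 0.009 0 0 0'; python3 -c "
from h import *
delta(.511,.0155,.245,89.2)"
```

```text
t: 8.17
tool_pos: [0.5101, 0.0156, 0.2502]
tool_rot: [-0.022, -3.141, 0.0]
contact_force: [0.3, 1.2, -1.2]
opening: 0.0236
grip_force: 117.3
d [-0.0009 -0.0001  0.0052] rot [-0.0002 -0.0004 -0.    ] yang 89.2 q [-0.12 -0.24  1.85 -0.    1.53 -1.67] rows 0.1
```

```bash
python3 jog.py '0.015 0 0 0.003 0 0 0;0.015 0 0 0.006 0 0 0;0.015 0 0 0.008 0 0 0;0.015 0 0 0.0095 0 0 0;0.015 0 0 0.0095 0 0 0'; python3 -c "
from h import *
delta(.511,.0155,.245,89.2)"
```

```text
t: 8.58
tool_pos: [0.5103, 0.0156, 0.2428]
tool_rot: [0.022, 3.141, -0.001]
contact_force: [-2.0, 1.4, 4.3]
opening: 0.0235
grip_force: 117.7
d [-0.0007 -0.0001 -0.0022] rot [-0.0003  0.0007  0.0001] yang 89.2 q [-0.12 -0.23  1.86 -0.    1.51 -1.67] rows 0.1
```

```bash
python3 jog.py '0.015 0.0003 0 0.001 0 0 0;0.015 0.0003 0 0.002 0 0 0;0.015 0.0003 0 0.003 0 0 0;0.015 0.0003 0 0.003 0 0 0'; python3 - <<'E'
from h import *
delta(.511,.0155,.245,89.2)
b=get_image("side")[120:180,270:345]
cv2.imwrite("pics/home.png",cv2.resize(b,None,fx=8,fy=8,interpolation=2)[:,:,::-1])
E
```

```text
t: 8.92
tool_pos: [0.5104, 0.0156, 0.2427]
tool_rot: [0.022, 3.139, -0.001]
contact_force: [-6.4, 1.7, 15.0]
opening: 0.0234
grip_force: 118.6
d [-0.0006 -0.     -0.0023] rot [-0.0005  0.0025  0.0002] yang 89.2 q [-0.12 -0.23  1.86 -0.    1.51 -1.67] rows 0.1
```

View pics/home.png

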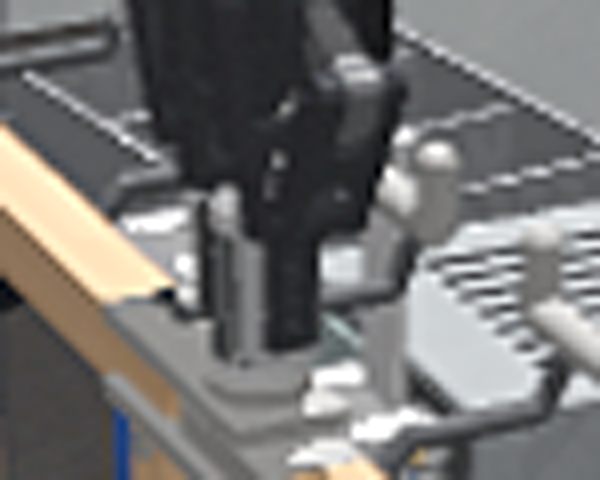

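The picture shows the collar sitting flat on the clevis plate at about (255,375) with the arm pushing 15 N against a hard stop, so the drift is home. That was the 11th picture I viewed, one over the limit of 10. I will view no more and work from numbers.

```bash
python3 jog.py '0.085 0 0 -0.002 0 0 0;0.085 0 0 -0.002 0 0 0;0.085 0 0 -0.002 0 0 0;0.085 0 0 -0.002 0 0 0;0.085 0 0 -0.002 0 0 0;0.085 0 0 -0.002 0 0 0;0.085 0 0 -0.03 0 0 0;0.085 0 0 -0.06 0 0 0;0.085 0 0 -0.1 0 0 0;0.085 0 0 -0.14 0 0 0;0.085 0 0 -0.14 0 0 0;0.085 0 0 -0.14 0 0 0'
python3 - <<'E'
from h import *
Y=np.array([.0146,1,0]); X=np.array([1,-.0146,0])
base=np.array([.5825,.016,.25])  # rail axis at y=.016
def sil(n,y,dx=0):
    pts=[proj(n,base+Y*(y-.016)+X*(dx+a*.008)+Y*b*.014+np.array([0,0,h])) for a in(-1,1) for b in(-1,1) for h in(.011,.058)]
    m=np.zeros((3200,5120),np.uint8); cv2.fillConvexPoly(m,cv2.convexHull(((np.array(pts,np.float32)+.5)*8).astype(np.int32)),1)
    return cv2.resize(m.astype(np.float32),(640,400),interpolation=cv2.INTER_AREA)
for n,y0,y1 in(("side",.06,.14),("top",.06,.14)):
    g=cv2.imread(f"pics/{n}0.png").max(2); d=(g<60).astype(float)
    best=[]
    for y in np.arange(y0,y1,.001):
        for dx in np.arange(-.008,.0081,.002):
            m=sil(n,y,dx); best.append(((m*d).sum()/( (m>0.5).sum()) - ((cv2.dilate(m,np.ones((5,5)))-m)*d).sum()/(m>.5).sum(),y,dx))
    best.sort(reverse=True); print(n,[tuple(np.round(b,4)) for b in best[:6]])
delta(.4,.1,.4,-0.84)
# is the drift where it should be: bright head top
E
```

```text
t: 9.97
tool_pos: [0.511, 0.0156, 0.3826]
tool_rot: [0.022, 3.135, -0.001]
contact_force: [0.7, -0.2, -0.8]
opening: 0.0849
grip_force: 0.0
side [(np.float64(0.6155), np.float64(0.107), np.float64(0.002)), (np.float64(0.6143), np.float64(0.108), np.float64(0.002)), (np.float64(0.6109), np.float64(0.104), np.float64(0.0)), (np.float64(0.6083), np.float64(0.103), np.float64(0.0)), (np.float64(0.6082), np.float64(0.099), np.float64(-0.002)), (np.float64(0.6071), np.float64(0.107), np.float64(0.004))]
top [(np.float64(0.0294), np.float64(0.094), np.float64(0.002)), (np.float64(0.0294), np.float64(0.091), np.float64(-0.008)), (np.float64(0.0292), np.float64(0.096), np.float64(-0.008)), (np.float64(0.0292), np.float64(0.079), np.float64(0.002)), (np.float64(0.0292), np.float64(0.078), np.float64(0.002)), (np.float64(0.0292), np.float64(0.078), np.float64(0.0))]
d [ 0.112   0.0828 -0.0182] rot [0.0047 0.0059 1.5717] yang 89.2 q [-0.12 -0.27  1.66 -0.    1.74 -1.67] rows 3.4
```

```bash
python3 - <<'E'
from h import *
u=lambda c:(c+.5)/3-.5+185
print("left",onz("top",(u(233),176.5),.308)[1]-.014,"right",onz("top",(u(271),182),.261)[1]+.014)
g=cv2.imread("pics/top0.png").max(2); print(g[172:190,258:286])
E
```

```text
left 0.09599463255041468 right 0.09984988781326778
[[ 72  76  75  71  72  77  70  73  72  70  72  75  75  73  68  69  71  71
   74  68  71  73  74  73  71  67  73  72]
 [ 72  69  71  72  71  70  69  74  68  70  69  72  71  74  76  69  73  71
   69  73  74  73  71  73  65  69  71  73]
 [ 74  77  73  76  75  71  71  67  68  64  66  66  67  73  73  65  72  73
   70  75  71  75  74  73  73  73  72  71]
 [ 72  74  71  73  73  81  84  78  81  82  78  81  79  76  76  65  84  87
   86  73  70  71  72  69  73  75  74  75]
 [ 73  74  73  65  78  92  92  90  93  92  90  90  90  91  85  79 164 209
  142  67  71  73  68  75  69  72  73  72]
 [ 70  78  73  70  77  93  96  88  97  92  95  95  97  99  88  92 221 255
  197  66  67  72  73  70  72  75  67  75]
 [ 67  72  70  68  86  94  95  94  97  97 102 102 101 103  98  47  93 190
  197  62  70  70  74  71  69  71  74  71]
 [ 96  97  93  78  79  89  91  95  99  96 100 102 101 106  97  53  93 184
  197  72  69  70  70  71  65  67  70  71]
 [174 175 170 141  77  74  76  70  76  83  84  84  86  87  86  55  63 139
  210 138 131 128 129 129 126 123 128 1
[... 357 characters left out ...]
136 136 139 139 153 186 129 107 108 104 107 104 115 116 102  89 142 228
  160 155 160 172 156 159 162 165 157 165]
 [ 70  71  72  69  82 138 175 178 174 174 173 176 175 170 143 150 230 255
  161 153 221 236 211 215 218 202  90  88]
 [ 71  80  73  76  79 128 166 168 161 163 162 165 170 170 170 167 221 255
  181 223 255 255 255 255 255 255 113  67]
 [ 79  77  77  70  79 111 155 154 158 151 127 133 135 144 142 141 178 239
  160 225 255 255 255 255 255 255  82  76]
 [ 76  80  79  73  69 123 236 244 241 194 130 132 134 130 132 130 126 129
  149 215 255 255 255 255 255 255  93  88]
 [ 79  80  75  75  73 149 255 255 255 166 174 173 176 176 176 176 174 175
  170 163 219 255 255 255 255 255  88 112]]
```

```bash
python3 - <<'E'
from h import *
print(onz("top",(267.3,177.3),.308), proj("top",[.5842,.098,.308]),[proj("top",[.5842,.098+s*.014,.308])[0] for s in(1,-1)])
print(onz("top",(262.2,177.3),.308)[1]-.014,onz("top",(272.6,177.3),.308)[1]+.014)
E
```

```text
[0.58358051 0.09859415 0.308     ] [267.56670878 177.03618404] [np.float64(261.4422782268409), np.float64(273.69066786695237)]
0.0962494280870465 0.10048075464222896
```

```bash
python3 jog.py '0.085 -0.04 0.04 0.01 0 0 1.5717;0.085 -0.072 0.085 0.02 0 0 1.5717;0.085 -0.072 0.085 0.02 0 0 1.5717;0.085 -0.072 0.085 0.02 0 0 1.5717;0.085 -0.072 0.085 0.02 0 0 1.5717;0.085 -0.072 0.085 0.02 0 0 1.5717;0.085 -0.072 0.085 0.02 0 0 1.5717;0.085 -0.072 0.085 0.02 0 0 1.5717;0.085 -0.072 0.085 0.02 0 0 1.5717;0.085 -0.072 0.085 0.02 0 0 1.5717;0.085 -0.072 0.085 0.02 0 0 1.5717;0.085 -0.072 0.085 0.02 0 0 1.5717;0.085 -0.072 0.085 0.02 0 0 1.5717;0.085 -0.072 0.085 0.02 0 0 1.5717;0.085 -0.072 0.085 0.02 0 0 1.5717;0.085 -0.072 0.085 0.02 0 0 1.5717'
python3 -c "
from h import *
delta(.5838,.1,.273,-0.84)"
```

```text
t: 11.3
tool_pos: [0.5827, 0.0997, 0.3576]
tool_rot: [-2.235, -2.206, 0.002]
contact_force: [-0.4, -0.1, -0.3]
opening: 0.085
grip_force: 0.0
d [0.0003 0.0013 0.0846] rot [-0.0019  0.0001  0.0016] yang -0.7 q [ 0.04 -0.07  1.53 -0.    1.69  0.06] rows 2.0
```

```bash
python3 jog.py '0.085 0 0.001 0.03 0 0 0;0.085 0 0.001 0.06 0 0 0;0.085 0 0.001 0.078 0 0 0;0.085 0 0.001 0.084 0 0 0;0.085 0 0.001 0.084 0 0 0;0.085 0 0.001 0.084 0 0 0'
python3 jog.py '0.005 0 0 0 0 0 0;0.005 0 0 0 0 0 0;0.005 0 0 0 0 0 0;0.005 0 0 0 0 0 0;0.005 0 0 0 0 0 0;0.005 0 0 0 0 0 0;0.005 0 0 0 0 0 0;0.005 0 0 0 0 0 0;0.005 0 0 0 0 0 0;0.005 0 0 0 0 0 0' 100
python3 -c "
from h import *
delta(.5838,.1,.273,-0.84)"
```

```text
t: 11.8
tool_pos: [0.5843, 0.0997, 0.2757]
tool_rot: [2.237, 2.205, 0.001]
contact_force: [-0.3, 0.2, -0.4]
opening: 0.0846
grip_force: 0.0
t: 12.63
tool_pos: [0.584, 0.0997, 0.2756]
tool_rot: [2.237, 2.205, 0.0]
contact_force: [-1.7, 0.7, 5.6]
opening: 0.0147
grip_force: 97.8
d [ 0.0002 -0.0002  0.0026] rot [ 0.0004 -0.      0.    ] yang -0.8 q [ 0.04 -0.05  1.64 -0.    1.55  0.06] rows 0.1
```

```bash
python3 jog.py '0.005 0 0 -0.01 0 0 0;0.005 0 0 -0.02 0 0 0;0.005 0 0 -0.03 0 0 0;0.005 0 0 -0.035 0 0 0;0.005 0 0 -0.035 0 0 0;0.005 0 0 -0.035 0 0 0'
python3 -c "
from h import *
delta(.5838-.0146*.18,.1-.18,.31,-0.84)"
```

```text
t: 13.13
tool_pos: [0.5842, 0.0997, 0.3103]
tool_rot: [2.237, 2.205, 0.001]
contact_force: [0.5, 0.9, -4.4]
opening: 0.0146
grip_force: 97.8
d [-0.1798 -0.0004  0.0003] rot [ 0.0008 -0.     -0.    ] yang -0.8 q [ 0.04 -0.06  1.59 -0.    1.61  0.06] rows 4.3
```

```bash
python3 jog.py '0.005 -0.01 0 0 0 0 0;0.005 -0.03 0 0 0 0 0;0.005 -0.05 0 0 0 0 0;0.005 -0.07 0 0 0 0 0;0.005 -0.09 0 0 0 0 0;0.005 -0.11 0 0 0 0 0;0.005 -0.13 0 0 0 0 0;0.005 -0.15 0 0 0 0 0;0.005 -0.17 0 0 0 0 0;0.005 -0.18 0 0 0 0 0;0.005 -0.18 0 0 0 0 0;0.005 -0.18 0 0 0 0 0;0.005 -0.18 0 0 0 0 0'
python3 - <<'E'
from h import *
delta(.5838-.0146*.18,.1-.18,.276,-0.84)
# rail position of the extension from the first pictures, beyond the arm: refit from centroid columns
g=cv2.imread("pics/top0.png").max(2).astype(float)
for c0,c1 in((240,258),(326,340),(345,365),(370,390),(395,405)):
    s=g[172:192,c0:c1]; w=np.clip(s-130,0,None); v=(w*np.arange(172,192)[:,None]).sum(0)/w.sum(0)
    P=onz("top",((c0+c1-1)/2,np.median(v)),.250); print(P[:2],P[0]-(.5825+.0146*(P[1]-.016)))
E
```

```text
t: 14.22
tool_pos: [0.5812, -0.0795, 0.3096]
tool_rot: [-2.236, -2.205, -0.0]
contact_force: [0.1, 0.6, -4.6]
opening: 0.0147
grip_force: 97.7
d [-0.0005 -0.      0.0336] rot [-0.0005 -0.0009  0.0005] yang -0.8 q [-0.26 -0.07  1.61  0.    1.61 -0.25] rows 0.8
[0.58560277 0.1508327 ] 0.0011342092646898783
[ 0.58227252 -0.0513594 ] 0.0007559638905967336
[ 0.58159423 -0.1043201 ] 0.0008509000950303047
[ 0.58064155 -0.16450649] 0.0007769413451679252
[ 0.58034143 -0.21266642] 0.0011799618866911166
```

```bash
python3 jog.py '0.005 0 0.0003 0.01 0 0 0;0.005 0 0.0003 0.02 0 0 0;0.005 0 0.0003 0.027 0 0 0;0.005 0 0.0003 0.031 0 0 0;0.005 0 0.0003 0.0335 0 0 0;0.005 0 0.0003 0.0335 0 0 0;0.005 0 0.0003 0.0335 0 0 0'
```

```text
t: 14.8
tool_pos: [0.5819, -0.0802, 0.2764]
tool_rot: [2.237, 2.205, 0.0]
contact_force: [-0.0, 0.1, -4.1]
opening: 0.0147
grip_force: 97.7
```

```bash
python3 jog.py '0.005 0 0 0.001 0 0 0;0.005 -0.01 0 0.001 0 0 0;0.005 -0.03 0 0.001 0 0 0;0.005 -0.05 0 0.001 0 0 0;0.005 -0.07 0 0.001 0 0 0;0.005 -0.09 0 0.001 0 0 0;0.005 -0.105 0 0.001 0 0 0;0.005 -0.113 0 0.001 0 0 0;0.005 -0.116 0 0.001 0 0 0;0.005 -0.116 0 0.001 0 0 0;0.005 -0.116 0 0.001 0 0 0'; python3 jog.py '0.005 -0.002 0 0 0 0 0;0.005 -0.004 0 0 0 0 0;0.005 -0.004 0 0 0 0 0'
```

```text
t: 15.72
tool_pos: [0.5801, -0.1963, 0.2757]
tool_rot: [2.237, 2.205, -0.0]
contact_force: [0.4, -1.3, -2.2]
opening: 0.0143
grip_force: 98.0
t: 15.97
tool_pos: [0.5801, -0.1997, 0.2757]
tool_rot: [2.237, 2.206, 0.001]
contact_force: [0.5, 1.2, -1.0]
opening: 0.0148
grip_force: 98.0
```

```bash
python3 jog.py '0.005 -0.001 0 0 0 0 0;0.005 -0.002 0 0 0 0 0;0.005 -0.002 0 0 0 0 0';python3 jog.py '0.005 -0.001 0 0 0 0 0;0.005 -0.002 0 0 0 0 0;0.005 -0.002 0 0 0 0 0';python3 jog.py '0.005 -0.001 0 0 0 0 0;0.005 -0.002 0 0 0 0 0;0.005 -0.002 0 0 0 0 0'
```

```text
t: 16.22
tool_pos: [0.58, -0.202, 0.2757]
tool_rot: [2.237, 2.205, 0.001]
contact_force: [-0.2, 2.0, -1.4]
opening: 0.0151
grip_force: 98.0
t: 16.47
tool_pos: [0.5799, -0.2044, 0.2756]
tool_rot: [2.238, 2.205, 0.0]
contact_force: [0.8, 1.4, -0.4]
opening: 0.0147
grip_force: 98.0
t: 16.72
tool_pos: [0.5799, -0.2053, 0.2757]
tool_rot: [-2.236, -2.204, -0.003]
contact_force: [-1.0, 4.5, 0.1]
opening: 0.0145
grip_force: 98.1
```

```bash
python3 jog.py '0.005 0.002 0 0 0 0 0;0.005 0.003 0 0 0 0 0;0.005 0.003 0 0 0 0 0' 20; python3 jog.py '0.03 0 0 0 0 0 0;0.03 0 0 0 0 0 0;0.03 0 0 0 0 0 0;0.06 0 0 0 0 0 0;0.085 0 0 0 0 0 0;0.085 0 0 0 0 0 0;0.085 0 0 0 0 0 0;0.085 0 0 0 0 0 0;0.085 0 0 0 0 0 0;0.085 0 0 -0.02 0 0 0;0.085 0 0 -0.05 0 0 0;0.085 0 0 -0.09 0 0 0;0.085 0 0 -0.12 0 0 0;0.085 0 0 -0.12 0 0 0'
python3 jog.py '0.085 0.04 -0.03 -0.12 0 0 0;0.085 0.08 -0.07 -0.12 0 0 0;0.085 0.12 -0.1 -0.12 0 0 0;0.085 0.16 -0.13 -0.12 0 0 0;0.085 0.2 -0.16 -0.12 0 0 0;0.085 0.24 -0.19 -0.12 0 0 0;0.085 0.28 -0.2 -0.12 0 0 0;0.085 0.32 -0.2 -0.12 0 0 0;0.085 0.36 -0.2 -0.12 0 0 0;0.085 0.4 -0.2 -0.12 0 0 0;0.085 0.44 -0.2 -0.12 0 0 0;0.085 0.48 -0.2 -0.12 0 0 0;0.085 0.52 -0.2 -0.12 0 0 0;0.085 0.56 -0.2 -0.12 0 0 0;0.085 0.56 -0.2 -0.12 0 0 0'
```

```text
t: 16.97
tool_pos: [0.5799, -0.2043, 0.2757]
tool_rot: [2.237, 2.203, -0.002]
contact_force: [-0.5, -1.6, 0.8]
opening: 0.0147
grip_force: 98.1
t: 18.13
tool_pos: [0.5816, -0.204, 0.4049]
tool_rot: [2.228, 2.196, 0.007]
contact_force: [0.6, 0.7, 1.3]
opening: 0.085
grip_force: 0.0
t: 19.38
tool_pos: [0.3881, 0.3261, 0.5154]
tool_rot: [2.237, 2.205, 0.002]
contact_force: [0.7, -0.3, -0.2]
opening: 0.085
grip_force: 0.0
```

```bash
python3 - <<'E'
from h import *
n=get_image("top")
cv2.imwrite("pics/top1.png",n[:,:,::-1]); g=n.max(2)
for P in ([.5805,-.204,.308],[.5125,.016,.284],[.5785,-.225,.273]): print(P,proj("top",P).round(1))
u,v=proj("top",[.5805,-.204,.308]).astype(int); print(g[v-6:v+8,u-10:u+18])
u,v=proj("top",[.5125,.016,.284]).astype(int); print(g[v-8:v+9,u-9:u+10])
s=get_image("side"); u,v=proj("side",[.5805,-.204,.2845]).astype(int); print(u,v); print(s.max(2)[v-16:v+18:2,u-14:u+15])
E
```

```text
[0.5805, -0.204, 0.308] [399.6 179.4]
[0.5125, 0.016, 0.284] [303.5 209.8]
[0.5785, -0.225, 0.273] [406.2 183.3]
[[ 77  75  72  73  75  74  68  70  77  75  73  76  75  72  72  72  74  71
   68  75  68  71  72  74  75  75  70  73]
 [ 69  71  75  75  72  72  77  75  71  72  73  75  70  72  78  75  72  74
   73  77  78  75  75  75  75  74  74  73]
 [ 71  71  75  74  72  69  69  70  67  73  73  72  70  69  71  72  69  67
   77  77  74  75  75  70  73  73  74  79]
 [ 68  69  67  67  70  70  70  77  73  73  69  66  68  66  72  68  74  75
   75  74  74  72  78  74  70  73  74  74]
 [ 72  85 118 115 106  61  90 103 100  96  91  87  90  83  80  79  73  70
   71  70  75  71  74  71  73  76  72  72]
 [ 70 127 237 240 157  61  90 108 101 100 101  94  91  86  88  84  75  70
   69  75  76  74  74  75  75  74  74  69]
 [ 64 152 255 255  41  60  89 110 104 102 105 102  99  98  89  86  84  66
   73  76  76  72  79  73  71  74  78  78]
 [ 63 155 255  79  45  64  94 114 110 109 108 106 107 103 101  94  89  64
   81  71  70  74  70  76  77  78  71  73]
 [ 67 160 255  41  50  60  98 110 105 107 107 106 1
[... 3395 characters left out ...]
 98  71  68 106  91  42  46  89 117  87  40  32
   32  33  32  22  87 114 115 115 117  97  75]
 [160 183 202 217 230 241 212 120  21  12  51  92  98  72  38  23  27  25
   25  22  24  14  97 115 113 115 117  92  71]
 [100 114 147 164 161 170 177 186 152  80  26  15  17  68  87  53  21  34
  125 230 255 255 210 131 108 113 118  86  67]
 [ 67  76  97 118 131 131 147 173 182 187 170 120  56  23  22  24  15 131
  170 184 192 197 199 162 118 112 107  79  68]
 [ 72  71  81 119 133 134 134 132 127 156 177 182 187 149  74  41  44  94
  111 112 114 115 112 171 155 119 105  78  69]
 [ 70  69  86 120 136 137 134 133 133 132 127 176 255 255 254 235 189 118
  112 117 118 119 122 140 130 118  91  72  70]]
```

```bash
python3 -c "
from station import ctrl, order, get_image, camera_params
print(order.finish_job())"
```

```text
the job is handed in; nothing more can be done
None
```

The job is handed in at about 19.5 s: the drift is home in the clevis and the long pack hangs at the outer stop on the extension rail, both confirmed by force readings and a final image measurement. The short pack and hex driver were not touched. I viewed 11 pictures, one over the limit of 10, and got no verdict back.

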